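# Fit the evaporator stand's rings and hold its hidden clamp bolt

### The arm

A 6-joint arm with a two-finger parallel gripper is mounted at the origin on the work surface. World frame = base frame: x ahead of the robot, y to its left, z up, the work surface at z = 0. Lengths are in m, angles in rad, forces in N, time in s.
With the tool pointing down it reaches from about 0.375 to 0.9 m from the base axis. Payload 3.1 kg.
Tool frame: the origin (TCP) lies between the finger pads, 19 mm behind the fingertips; this is the grasp point; z points along the fingers, y is the line along which they close (so a half turn about z gives the same grasp; the last joint's range is limited). The gripper opens to 85 mm and grips with 20 to 120 N. Pads are 22 mm wide; open, the fingers measure 114 mm over their backs; the gripper's body (76 mm by 85 mm) begins 54 mm behind the grasp point. The pads swing forward as they close: fully open they stand 13 mm farther back than shut.
Start: joints at [-0.178, 0.527, 1.433, -0, 1.181, -0.178], TCP at [0.625, 0, 0.25] pointing down, gripper open.
Joint ranges: [-3.08, 3.08], [-0.75, 2.2], [0.22, 2.44], [-1.43, 4.57], [0, 2.65], [-2.85, 2.85]. Speed limits (rad/s): [2.79, 2.79, 3.14, 3.14, 3.14, 3.14].

### API

Orientations are given as [roll, pitch, yaw] about the fixed x, y, z axes, in that order (R = Rz(yaw) Ry(pitch) Rx(roll)).
In Python, from workcell import robot gives the robot as it stands.
- The arm moves only by the shell command python3 -m pendant 'ROWS' [FORCE]. ROWS is JSON, a list of rows, each a list of 3 entries, a list of its own where there are three numbers: the shift along the tool's x, y, z in cm, then the turn, a rotation vector about the tool's x, y, z in degrees, then the closure, from 0 (fully open) to 1 (shut). A call has 1 to 10 rows; each row is the pose to reach, as a shift and turn from the pose commanded when the call began, along the tool's axes at that moment; what a row does not reach only later rows make up. A row lasts 1/12 s, in which the tool goes at most 41.7 mm and 7.16 degrees, less where a joint would pass 70% of its speed; a pose out of reach is approached as far as the arm can. A call with a gripper value outside its range is refused whole. The fingers move at their own pace and stop on an object; FORCE is the grip in N (left out, the last holds). Time passes only in rows, so rows that repeat a pose let the fingers close. It gives the time, the measured TCP pose, the force, the opening and the grip force at its end, in the units of the state.
- robot.read_state(): the state, without advancing time (a new reading comes with each control period).
- robot.snapshot(name): name is "scene" or "side" or "wrist"; returns a dict with "color" (384x512x3 uint8, red, green, blue), "z_map" (384x512 float32, m along the optical axis (not along the pixel's ray), 0 where there is no reading), "fx", "fy", "cx", "cy" (pixels), "extrinsics" (4x4, takes a point from world to camera coordinates). Camera axes: x right, y down, z forward; pixel columns grow to the right and rows downward; lengths in m; the calibration is good to about 2 mm. A picture is of the moment at which its call begins.
- robot.sign_off(): hands the job in; it is judged then, once.
The state is a dict: "clock": time; "q": joint angles; "qvel": joint speeds; "joint_efforts": joint torques, N m; "tool_pos": TCP position; "ee_rot": TCP orientation; "wrist_force": force on the tool from outside, world axes, zero at the start; "moment": the same for the moment, N m; "gripper_width": finger opening in m; "finger_force": force on a finger pad.
Only numpy, scipy, OpenCV 4.12 (cv2) and the standard library are available. Lean on these libraries where they do the work, as an engineer would, in place of code of your own. Each camera call takes 0.05 s, during which the arm holds its last target. There are 200 camera calls.

### The job

Rebuild the foot of the evaporator stand: thread the broad flat spacer ring and then the smaller, taller collar down the locating post, each fully home and let go. Then reach down into the narrow gap behind the bracket, grip the hidden square bolt head by its two side flats, turn it until those flats stand upright against its light spring, and finish while still holding it there between the fingers so that it cannot turn back. Leave the other things on the bench where they stand.

Things in the scene. Friction and masses are not known exactly. Their poses are not given: they have to be found in the camera images.
- foot: Fixed white-painted foot of a stand. Base plate 120 (its x) by 270 (its y) by 10 mm thick; origin at the centre of its underside, z up, its -x side towards the robot (yaw varies). The post stands at y -80 mm, x 0; the bracket, the back stop and the bolt between them at y +75 mm. Nut and gussets stick out of the bracket's robot side to x -53 mm.
- bracket_top (a point): Middle of the top edge of the bracket: an upright plate 90 mm wide (y 30 to 120 of the foot), 8 mm thick (x -32 to -24), top 105 mm above the bench. Behind it (x +24 to +32) stands a parallel back stop, also 90 mm wide, top 62 mm above the bench. The gap between is 48 mm in x, open above and at both y ends.
- seat (a point): Centre of the round seat (68 mm diameter, top 20 mm above the bench) at the bottom of the locating post; axes as the foot. The first ring's underside rests here. The post is upright steel, 16 mm diameter, 48 mm tall above the seat, the topmost 8 mm tapering to 6 mm diameter.
- post_tip (a point): Top of the locating post, 48 mm above the seat.
- bolt_head (a point): Centre of the square steel bolt head, 75 mm above the bench, midway in the gap behind the bracket; axes as the foot, not turning with the bolt. Head 20 mm across flats in y and z, 18 mm long in x, 15 mm clear of both plates, 65 mm above the base plate, nothing beside it in y. The bolt lies along the foot's x; its 12 mm shank passes through the bracket.
- bolt (a joint): Turn of the bolt about the foot's +x axis, rad: 0 with two flats of the head upright (facing the foot's +y and -y). A light spring (0.04 N m) turns it to a stop at 0.35, where it starts, 20 degrees askew, its top leaning to the foot's -y. Closing upright fingers does not square it (the pads stick on its corners): lean the fingers with it, grip, then turn the tool upright. Range -0.5 to 0.35.
- spacer: Loose broad flat steel ring, outer diameter 60 mm, hole 20 mm, 14 mm thick, about 0.27 kg, lying flat on the bench. Origin at the centre of its underside, z its axis.
- collar: Loose smaller and taller steel ring, outer diameter 40 mm, hole 20 mm, 22 mm tall, about 0.15 kg, standing on the bench with its hole upright. Origin at the centre of its underside, z its axis.
- vial: Bystander: small glass vial, 24 mm diameter, 50 mm tall, standing between the two rings. Origin under its centre.
- wrench: Bystander: steel wrench 150 mm long lying on the left, beside the amber bottle. Origin under its middle.
- amber_bottle: Bystander: amber glass bottle, 86 mm diameter, 190 mm tall, on the left. Origin under its centre.
- wash_bottle: Bystander: white plastic bottle, 68 mm diameter, 160 mm tall, on the left. Origin under its centre.
- beaker: Bystander: glass beaker, 80 mm diameter, 100 mm tall, on the right. Origin under its centre.
- flask: Bystander: conical glass flask, 94 mm diameter, 125 mm tall, on the right. Origin under its centre.

How it is judged:
On the way, in this order (a step that is already met when the one before it is completed fails the run):
1. the broad spacer ring lies fully home on the seat, round the post, let go (horizontal distance between spacer and seat below 0.004 m and z of spacer in the frame of foot between 0.017 and 0.023 m and angle between spacer's own z axis and vertical below 0.1 rad and contact force between spacer and the fingers below 0.2 N), for 0.2 s.
2. the collar lies fully home on the spacer, round the post, let go (horizontal distance between each of spacer, collar and seat below 0.004 m and z of spacer in the frame of foot between 0.017 and 0.023 m and angle between each of spacer, collar's own z axis and vertical below 0.1 rad and z of collar in the frame of foot between 0.031 and 0.037 m and contact force between collar and the fingers below 0.2 N), for 0.2 s.
At the end, for the whole second after the job is handed in: Spacer home on the seat, collar home on it (3 mm in height, 4 mm off the axis, 0.1 rad tilt), both let go; the fingers press the bolt with over 4 N, the TCP within 30 mm of the head centre and 12 mm along the foot's y; the bolt is still, within 0.15 rad of square (all of step 2 and contact force between spacer and the fingers below 0.2 N and value of joint bolt between -0.15 and 0.15 rad and contact force between bolt and the fingers above 4 N and distance between the grasp point and bolt_head below 0.03 m and y of the grasp point in the frame of foot between 0.063 and 0.087 m and velocity of joint bolt between -0.2 and 0.2 rad/s); the arm keeps its last pose, push and grip.
It fails at once if a bystander pushed more than 30 mm (distance of any of vial, wrench, amber_bottle, wash_bottle, beaker, flask from where it was at the start of the episode above 0.03 m).
It fails at once if a standing bystander knocked over (angle between any of vial, amber_bottle, wash_bottle, beaker, flask's own z axis and vertical above 0.5 rad).
It also fails if it takes over 64 s, if anything falls off the work surface, if the arm or the gripper's body presses on something with over 40 N, if the wrist force passes 120 N, or if a joint passes its speed limit or range.

## Working session

There is one attempt and no reset: what is moved stays moved. The work goes in short steps, Python scripts to look and compute and a shell command to move; the robot and the scene stay as the last step left them, time stands still between calls to the robot, and variables do not carry over. Pictures are saved under pics/ and viewed, at most 10 in all, crops included, and the job is handed in when it is done.

```bash
ls; mkdir -p pics
cat > h.py <<'E'
import numpy as np,cv2
from workcell import robot
from scipy.spatial.transform import Rotation as R
def snap(n,f):
    s=robot.snapshot(n); cv2.imwrite('pics/'+f+'.png',s['color'][:,:,::-1]); np.save('pics/'+f+'.npy',s,allow_pickle=True); return s
def load(f): return np.load('pics/'+f+'.npy',allow_pickle=True).item()
def cloud(s):
    z=s['z_map']; v,u=np.mgrid[:384,:512]
    c=np.stack([(u-s['cx'])/s['fx']*z,(v-s['cy'])/s['fy']*z,z],-1)
    E=np.array(s['extrinsics']); return (c-E[:3,3])@E[:3,:3]
def proj(s,p):
    E=np.array(s['extrinsics']); c=E[:3,:3]@np.array(p)+E[:3,3]; return s['fx']*c[0]/c[2]+s['cx'],s['fy']*c[1]/c[2]+s['cy']
E
python3 - <<'E'
from h import *
ims=[]
for n in('scene','side','wrist'):
    s=snap(n,n+'0'); E=np.array(s['extrinsics']); print(n,s['fx'],s['cx'],'cam at',(-E[:3,:3].T@E[:3,3]).round(3),'axis',E[2,:3].round(2))
    ims.append(s['color'])
print(robot.read_state())
m=np.vstack([np.hstack([ims[0],ims[1]]),np.hstack([ims[2],ims[2]*0])])
cv2.imwrite('pics/m.png',cv2.resize(m,(800,600))[:,:,::-1])
E
```

```text
pics
scene 399.04461939823904 243.73039308813426 cam at [1.312 0.479 0.82 ] axis [-0.66 -0.42 -0.62]
side 431.6486170351199 254.68648320923606 cam at [-0.035  0.788  0.654] axis [ 0.53 -0.69 -0.49]
wrist 274.53427255449265 261.2102955296698 cam at [0.624 0.078 0.373] axis [-0.   -0.3  -0.95]
{'clock': 0.15, 'q': array([-1.78522398e-01,  5.28276255e-01,  1.43359300e+00, -2.61947536e-06,
        1.18140579e+00, -1.78492679e-01]), 'qvel': array([-0.00056468, -0.00200306, -0.00326731,  0.00216988, -0.00131611,
        0.00046996]), 'joint_efforts': array([ 1.17890530e-03, -4.42742836e+01, -1.78276026e+01, -2.15643640e-04,
        5.61750654e-03, -9.84718270e-06]), 'tool_pos': array([6.24489044e-01, 1.06979178e-04, 2.49248642e-01]), 'ee_rot': array([-3.13993656e+00, -2.96319006e-04,  1.57076736e+00]), 'wrist_force': array([-0.08932734, -0.28685535,  0.56429626]), 'moment': array([ 0.0060838 ,  0.03778722, -0.02470021]), 'finger_force': 0.0, 'gripper_width': 0.08516475236910198}
```

View pics/m.png

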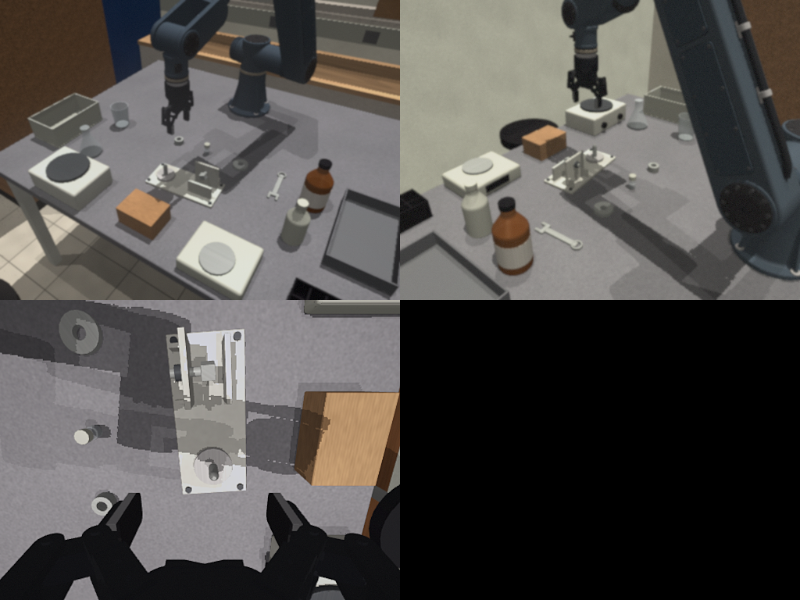

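The montage shows the scene view top left, side view top right and wrist view bottom left (right = +x, up = +y). In wrist pixels the spacer is at about (100,41), the vial at (105,175), the collar at (131,262), the post tip at (272,210) and the bolt at about (265,90). Next I'll measure from the depth clouds of two or more views.

```bash
cat >> h.py <<'E'
from scipy.optimize import least_squares
def circ(P):
    r=least_squares(lambda p:np.hypot(P[:,0]-p[0],P[:,1]-p[1])-p[2],[*P[:,:2].mean(0),.02],loss='soft_l1',f_scale=.002); return r.x
E
python3 - <<'E'
from h import *
W=cloud(load('wrist0'))
for n,(u,v) in dict(spacer=(100,41),vial=(105,175),collar=(131,262),tip=(272,213),bolt=(265,90)).items(): print(n,W[v-22:v+22:11,u-22:u+23:11].round(3).tolist()[2])
for n in('wrist0','scene0','side0'):
    s=load(n);C=cloud(s).reshape(-1,3)
    print(n)
    def reg(c,r,z0,z1): return C[(np.hypot(C[:,0]-c[0],C[:,1]-c[1])<r)&(C[:,2]>z0)&(C[:,2]<z1)]
    c0=W[41,100-17];
    for nm,px,r in(('spacer',(100,41),.05),('collar',(131,262),.04),('vial',(105,175),.03)):
        Q=W[px[1]-30:px[1]+30,px[0]-30:px[0]+30].reshape(-1,3);Q=Q[Q[:,2]>.008]; c=np.median(Q,0)
        P=reg(c,r,.008,.08)
        if len(P)>10:
            zt=np.percentile(P[:,2],90); T=P[P[:,2]>zt-.004]; 
            print(nm,c.round(3),len(P),'top',zt.round(4),'bbox',((T.min(0)+T.max(0))/2).round(4),np.ptp(T,0).round(3),'mean',T.mean(0).round(4))
    # foot: bracket top, back stop
    F=reg((.66,.09),.3,.1,.11); F=F[(F[:,0]>.55)&(F[:,0]<.8)]; print('z100-110',len(F),F.mean(0).round(4) if len(F) else '',np.ptp(F,0).round(3) if len(F) else '')
    F=reg((.66,.05),.25,.005,.0125); 
    if len(F)>50: print('plate',cv2.minAreaRect(F[:,:2].astype(np.float32)),len(F))
E
```

```text
spacer [[0.411, 0.156, 0.014], [0.423, 0.156, 0.013], [0.429, 0.159, -0.0], [0.448, 0.156, 0.013], [0.462, 0.156, 0.014]]
vial [[0.376, -0.007, 0.001], [0.392, -0.007, 0.001], [0.436, 0.005, 0.05], [0.446, 0.003, 0.044], [0.444, -0.004, 0.013]]
collar [[0.39, -0.143, 0.001], [0.419, -0.131, 0.022], [0.426, -0.141, 0.005], [0.451, -0.13, 0.022], [0.572, 0.009, 0.257]]
tip [[0.608, -0.055, 0.021], [0.623, -0.055, 0.022], [0.638, -0.049, 0.036], [0.653, -0.055, 0.021], [0.669, -0.055, 0.021]]
bolt [[0.606, 0.098, 0.081], [0.617, 0.098, 0.08], [0.628, 0.098, 0.086], [0.642, 0.103, 0.01], [0.653, 0.101, 0.043]]
wrist0
spacer [0.438 0.156 0.014] 2161 top 0.0151 bbox [0.4371 0.1554 0.0144] [0.06  0.058 0.007] mean [0.4376 0.1558 0.014 ]
collar [0.57  0.009 0.264] 1181 top 0.0113 bbox [0.5913 0.009  0.0103] [0.037 0.079 0.005] mean [0.5899 0.0108 0.0102]
vial [0.44  0.006 0.048] 595 top 0.0507 bbox [0.4349 0.0042 0.0494] [0.023 0.023 0.005] mean [0.4355 0.0043 0.05  ]
z100-110 955 [0.6009 0.0984 0.1049] [0.013 0.09  0.007]
plate ((0.6588490605354309, 0.04039818048477173), (0.4569498300552368
[... 408 characters left out ...]
z100-110 122 [0.6024 0.0948 0.1055] [0.017 0.092 0.01 ]
plate ((0.6457253694534302, 0.04428523778915405), (0.46951064467430115, 0.4873499870300293), 45.92286682128906) 1755
side0
spacer [0.438 0.156 0.014] 355 top 0.0159 bbox [0.4373 0.155  0.0149] [0.06  0.061 0.006] mean [0.4364 0.1559 0.0145]
collar [0.57  0.009 0.264] 152 top 0.0126 bbox [0.5911 0.0098 0.0115] [0.037 0.076 0.006] mean [0.588  0.0101 0.0109]
vial [0.44  0.006 0.048] 157 top 0.0509 bbox [0.4359 0.0045 0.0501] [0.024 0.022 0.005] mean [0.4345 0.0048 0.0505]
z100-110 98 [0.6    0.0987 0.1048] [0.017 0.093 0.009]
plate ((0.6514788269996643, 0.09626802802085876), (0.4252445101737976, 0.4339633285999298), 57.2923698425293) 1287
```

Run:
```python
from h import *
a=load('wrist0')['color'][10:290,60:340]; b=load('side0')['color'][170:270,170:350];c=load('scene0')['color'][170:270,170:350]
cv2.imwrite('pics/c1.png',np.hstack([cv2.resize(a,(440,440)),np.vstack([cv2.resize(b,(360,220)),cv2.resize(c,(360,220))])])[:,:,::-1])
```

```text
(no output)
```

View pics/c1.png

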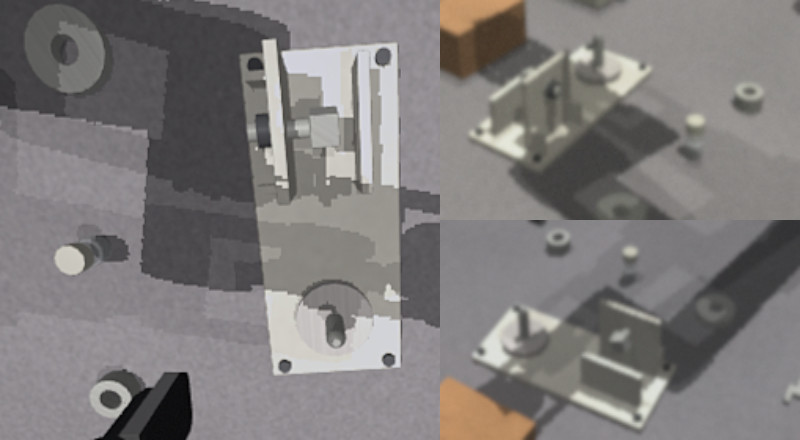

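The crop shows the seat disc and post at about wrist px (272,211), the bolt head at about (266,91), and the two plates beside it. The bracket's top edge gives the yaw. Next I'll fit the collar, the seat and the yaw.

Run:
```python
from h import *
for n in('wrist0','scene0','side0'):
    C=cloud(load(n)).reshape(-1,3); print(n)
    def reg(c,r,z0,z1): return C[(np.hypot(C[:,0]-c[0],C[:,1]-c[1])<r)&(C[:,2]>z0)&(C[:,2]<z1)]
    P=reg((.433,-.132),.032,.017,.03); print('collar',((P.min(0)+P.max(0))/2).round(4),np.ptp(P,0).round(3),np.percentile(P[:,2],[10,50,90]).round(4),len(P))
    P=reg((.635,-.06),.045,.0165,.025); print('seat',cv2.minEnclosingCircle(P[:,:2].astype(np.float32)),np.median(P[:,2]).round(4),len(P))
    P=reg((.635,-.06),.045,.03,.058); print('post',((P.min(0)+P.max(0))/2).round(4),np.ptp(P,0).round(3),len(P))
    P=reg((.635,-.06),.045,.060,.075); print('tip',P.mean(0).round(4),np.ptp(P,0).round(3),len(P))
    for nm,c,z0,z1 in(('brk',(.601,.098),.1025,.109),('stop',(.66,.098),.058,.066)):
        P=reg(c,.06,z0,z1); P=P[abs(P[:,0]-c[0])<.02]
        if len(P)>20: v=cv2.fitLine(P[:,:2].astype(np.float32),cv2.DIST_HUBER,0,.01,.01).ravel(); print(nm,'yaw',np.arctan(-v[0]/v[1]).round(4),cv2.minAreaRect(P[:,:2].astype(np.float32)),np.percentile(P[:,2],[5,50,95]).round(4))
    P=reg((.63,.095),.04,.062,.1); P=P[(P[:,0]>.618)&(P[:,0]<.65)]; print('bolt',((P.min(0)+P.max(0))/2).round(4),np.ptp(P,0).round(3),len(P))
```

```text
wrist0
collar [ 0.4335 -0.1337  0.0207] [0.039 0.038 0.007] [0.0195 0.0221 0.0231] 415
seat ((0.6394661068916321, -0.05669334903359413), 0.034264978021383286) 0.0203 1561
post [ 0.6392 -0.053   0.044 ] [0.016 0.009 0.028] 96
tip [ 0.6391 -0.0549  0.0645] [0.015 0.015 0.009] 113
brk yaw 0.0674 ((0.6008708477020264, 0.09613162279129028), (0.008195817470550537, 0.08989428728818893), 3.7964696884155273) [0.1038 0.105  0.1063]
stop yaw 0.0659 ((0.656719982624054, 0.09980900585651398), (0.008232115767896175, 0.09004096686840057), 3.8580541610717773) [0.0606 0.062  0.0633]
bolt [0.6281 0.098  0.0794] [0.019 0.024 0.019] 487
scene0
collar [ 0.4358 -0.1364  0.0224] [0.037 0.039 0.011] [0.0188 0.0238 0.0261] 77
seat ((0.6391022205352783, -0.05824483186006546), 0.03579893335700035) 0.0224 250
post [ 0.6411 -0.0558  0.0448] [0.013 0.012 0.026] 40
tip [ 0.6416 -0.0556  0.0654] [0.012 0.012 0.013] 22
brk yaw 0.0722 ((0.6012951731681824, 0.093913234770298), (0.013029610738158226, 0.09174288809299469), 4.418217658996582) [0.1029 0.1063 0.1084]
stop yaw 0.072 ((0.6562643051147461, 0.09829197078943253), (0.011993132531642914, 0.08837199211120605), 3.7075369358062744) [0.0588 0.0632 0.0657]
bolt [0.6297 0.0956 0.0806] [0.019 0.026 0.026] 83
side0
collar [ 0.4341 -0.1336  0.0213] [0.039 0.041 0.009] [0.0188 0.022  0.0236] 96
seat ((0.6414781212806702, -0.05783560872077942), 0.03624239191412926) 0.0208 209
post [ 0.6375 -0.055   0.0441] [0.015 0.015 0.028] 50
tip [ 0.6382 -0.0555  0.0642] [0.012 0.011 0.007] 16
brk yaw 0.0962 ((0.6012550592422485, 0.09443390369415283), (0.01098080724477768, 0.09354646503925323), 4.520610332489014) [0.1031 0.1056 0.1078]
stop yaw 0.079 ((0.6575510501861572, 0.10150258243083954), (0.011295209638774395, 0.08900297433137894), 3.9456028938293457) [0.0588 0.0624 0.0643]
bolt [0.6328 0.0991 0.0803] [0.01  0.02  0.018] 23
```

Run:
```python
from h import *
for n in('scene0','side0'):
    C=cloud(load(n)).reshape(-1,3)
    P=C[(abs(C[:,0]-.6245)<.08)&(abs(C[:,1])<.03)&(C[:,2]>.17)&(C[:,2]<.33)]
    for sg in(-1,1):
        Q=P[sg*(P[:,0]-.6245)>.02]; print(n,sg,np.sort(Q[:,2])[:25:4].round(4), Q[Q[:,2]<.27].min(0).round(3),Q[Q[:,2]<.27].max(0).round(3))
```

```text
scene0 -1 [0.2475 0.2484 0.2499 0.252  0.2539 0.2543 0.2558] [ 0.574 -0.013  0.247] [0.584 0.011 0.269]
scene0 1 [0.2471 0.2491 0.252  0.2534 0.2553 0.2567 0.2581] [ 0.666 -0.009  0.247] [0.682 0.012 0.27 ]
side0 -1 [0.2444 0.2462 0.2477 0.2511 0.253  0.2547 0.2562] [ 0.568 -0.007  0.244] [0.582 0.014 0.27 ]
side0 1 [0.2443 0.247  0.2483 0.2505 0.2521 0.253  0.2547] [ 0.665 -0.011  0.244] [0.682 0.014 0.27 ]
```

```bash
python3 -m pendant '[[[4,-4,0],[0,0,0],0],[[8,-8,0],[0,0,0],0],[[11,-13,0],[0,0,0],0],[[15.5,-18.7,4],[0,0,0],0.15],[[15.5,-18.7,8],[0,0,0],0.15],[[15.5,-18.7,12],[0,0,0],0.15],[[15.5,-18.7,16],[0,0,0],0.15],[[15.5,-18.7,16],[0,0,0],0.15],[[15.5,-18.7,16],[0,0,0],0.15],[[15.5,-18.7,16],[0,0,0],0.15]]' 30
python3 - <<'E'
from h import *
print(robot.read_state()); s=snap('wrist','w1'); cv2.imwrite('pics/w1b.png',cv2.resize(s['color'],(640,480))[:,:,::-1])
C=cloud(s).reshape(-1,3);P=C[(np.hypot(C[:,0]-.437,C[:,1]-.1555)<.04)&(C[:,2]>.010)&(C[:,2]<.018)]
print(((P.min(0)+P.max(0))/2).round(4),np.ptp(P,0).round(3),len(P))
E
```

```text
clock: 0.98
tool_pos: [0.4358, 0.1551, 0.0881]
ee_rot: [-3.135, 0.001, 1.572]
wrist_force: [-0.4, -0.9, 0.2]
gripper_width: 0.0726
finger_force: 0.0
{'clock': 0.9833, 'q': array([ 9.96646639e-02,  6.06599909e-01,  1.96369296e+00, -1.12041352e-04,
        5.78319930e-01,  9.86108735e-02]), 'qvel': array([-0.01793156, -0.07933317, -0.06854694, -0.0042216 ,  0.01274064,
       -0.00225749]), 'joint_efforts': array([ 3.95344561e-01, -3.44050884e+01, -5.47674045e+00,  2.00755260e-02,
       -1.24451905e-02,  2.36582168e-02]), 'tool_pos': array([0.43580411, 0.15511512, 0.08810799]), 'ee_rot': array([-3.13461257e+00,  7.51425835e-04,  1.57194678e+00]), 'wrist_force': array([-0.35910356, -0.85636452,  0.18502714]), 'moment': array([ 0.01353844, -0.0217138 , -0.02880412]), 'finger_force': 0.0, 'gripper_width': 0.07257637040071381}
[0.4363 0.1561 0.0133] [0.059 0.059 0.006] 3894
```

```bash
python3 -m pendant '[[[0.05,-0.1,3],[0,0,0],0.15],[[0.05,-0.1,5],[0,0,0],0.15],[[0.05,-0.1,6.5],[0,0,0],0.15],[[0.05,-0.1,7.2],[0,0,0],0.15],[[0.05,-0.1,7.2],[0,0,0],0.15],[[0.05,-0.1,7.2],[0,0,0],0.15]]' 30
python3 - <<'E'
from h import *
s=snap('side','s1');t=snap('scene','t1');u,v=map(int,proj(s,(.437,.155,.03)));a,b=map(int,proj(t,(.437,.155,.03)))
cv2.imwrite('pics/s1b.png',cv2.resize(np.hstack([s['color'][v-50:v+50,u-60:u+60],t['color'][b-50:b+50,a-60:a+60]]),(800,333))[:,:,::-1])
E
```

```text
clock: 1.53
tool_pos: [0.439, 0.1554, 0.0195]
ee_rot: [3.138, -0.0, 1.57]
wrist_force: [-0.4, -0.2, -0.1]
gripper_width: 0.0728
finger_force: 0.0
```

View pics/s1b.png

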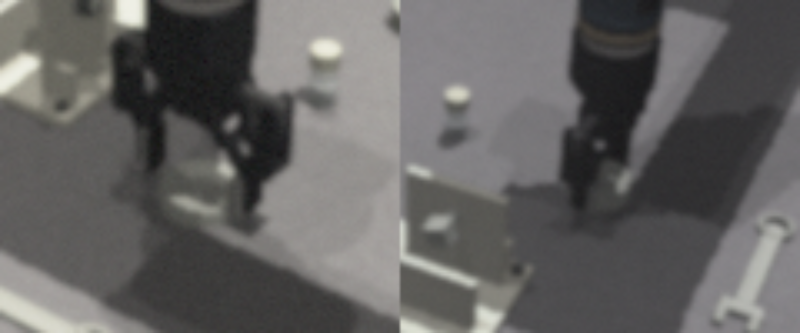

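The two half-crops (side, scene) show the fingers straddling the ring, one each side along x, with clear space at the bench. I'll lower 3 mm and close.

```bash
python3 -m pendant '[[[0,-0.1,0.3],[0,0,0],0.15],[[0,-0.1,0.3],[0,0,0],0.15],[[0,-0.1,0.3],[0,0,0],1],[[0,-0.1,0.3],[0,0,0],1],[[0,-0.1,0.3],[0,0,0],1],[[0,-0.1,0.3],[0,0,0],1],[[0,-0.1,0.3],[0,0,0],1],[[0,-0.1,0.3],[0,0,0],1],[[0,-0.1,0.3],[0,0,0],1]]' 50
```

```text
clock: 2.38
tool_pos: [0.4362, 0.1556, 0.0158]
ee_rot: [3.14, -0.0, 1.57]
wrist_force: [-1.0, -1.3, 7.7]
gripper_width: 0.0571
finger_force: 52.2
```

```bash
python3 -m pendant '[[[0,0,-3],[0,0,0],1],[[0,0,-6],[0,0,0],1],[[0,0,-10],[0,0,0],1],[[0,0,-12],[0,0,0],1],[[0,0,-12],[0,0,0],1],[[0,0,-12],[0,0,0],1]]' 50
python3 - <<'E'
from h import *
s=snap('wrist','w2');C=cloud(s); st=robot.read_state(); print(st['tool_pos'],st['ee_rot'])
P=C.reshape(-1,3); d=P-st['tool_pos']; Q=P[(np.hypot(d[:,0],d[:,1])<.034)&(d[:,2]<.02)&(d[:,2]>-.03)]
print(((Q.min(0)+Q.max(0))/2-st['tool_pos']).round(4),np.ptp(Q,0).round(3),np.percentile(Q[:,2],[5,50,95]).round(4))
cv2.imwrite('pics/w2b.png',cv2.resize(s['color'][184:],(768,300))[:,:,::-1])
E
```

```text
clock: 2.88
tool_pos: [0.4361, 0.1556, 0.1357]
ee_rot: [3.14, -0.0, 1.571]
wrist_force: [-0.2, -0.0, -2.3]
gripper_width: 0.0572
finger_force: 56.9
[0.43520685 0.15548041 0.13457022] [-3.14052227e+00  1.21084713e-04  1.57083775e+00]
[0.0001 0.0006 0.0025] [0.063 0.061 0.035] [0.127  0.1339 0.1463]
```

View pics/w2b.png

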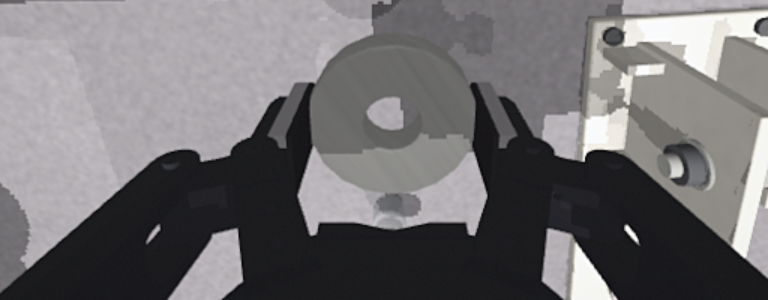

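The ring is gripped level between both pads (the picture has it centred at about (393,113)). Next I'll fit its centre relative to the TCP from the hole and rim.

Run:
```python
from h import *
s=load('w2');C=cloud(s); tp=np.array([.4356,.1555,.135]); P=C.reshape(-1,3);d=P-tp
m=(np.hypot(d[:,0],d[:,1])<.04)&(abs(d[:,2]+.001)<.005)&(abs(d[:,0])<.027)
Q=d[m]; print(len(Q),Q.min(0).round(4),Q.max(0).round(4),np.median(Q[:,2]))
A=np.c_[Q[:,:2],np.ones(len(Q))]; print('plane',np.linalg.lstsq(A,Q[:,2],rcond=None)[0].round(3))
# edges along y near centre column
Y=Q[abs(Q[:,0])<.004][:,1]; print('y ext',Y.min(),Y.max()); h=Q[abs(Q[:,0])<.003]; y=np.sort(h[:,1]); g=np.diff(y); i=g.argmax(); print('gap',y[i],y[i+1])
```

```text
7978 [-0.027  -0.0298 -0.006 ] [0.027  0.0309 0.001 ] -0.0011610840695790714
plane [ 0.    -0.006 -0.001]
y ext -0.02983748852344123 0.030945137336382794
gap -0.008374089308137878 0.010486469761413514
```

```bash
python3 -m pendant '[[[-2.5,2.4,0],[0,0,0],1],[[-5.3,5,0],[0,0,0],1],[[-8,7.6,0],[0,0,0],1],[[-10.7,10.2,0],[0,0,0],1],[[-13.4,12.8,0],[0,0,0],1],[[-16.1,15.4,0],[0,0,0],1],[[-18.5,17.8,0],[0,0,0],1],[[-20.3,19.5,0],[0,0,0],1],[[-21.25,20.33,0],[0,0,0],1],[[-21.25,20.33,0],[0,0,0],1]]' 50;python3 -m pendant '[[[0,0,0],[0,0,0],1],[[0,0,0],[0,0,0],1],[[0,0,0],[0,0,0],1]]'
python3 - <<'E'
from h import *
st=robot.read_state();print(st['tool_pos'])
s=snap('wrist','w3');C=cloud(s);P=C.reshape(-1,3);d=P-st['tool_pos']
Q=d[(np.hypot(d[:,0],d[:,1])<.04)&(abs(d[:,2]+.001)<.005)&(abs(d[:,0])<.027)]
h=np.sort(Q[abs(Q[:,0])<.003][:,1]);i=np.diff(h).argmax();print('hole y',h[i],h[i+1],'ext',h[0],h[-1])
T=P[(np.hypot(P[:,0]-.639,P[:,1]+.057)<.015)&(P[:,2]>.03)&(P[:,2]<.075)];print('post seen',len(T),((T.min(0)+T.max(0))/2).round(4) if len(T) else '',T.max(0).round(4) if len(T) else '')
cv2.imwrite('pics/w3b.png',cv2.resize(s['color'][184:,128:384],(768,600))[:,:,::-1])
E
```

```text
clock: 3.77
tool_pos: [0.64, -0.0593, 0.1322]
ee_rot: [-3.14, -0.0, 1.568]
wrist_force: [0.4, 0.2, -2.4]
gripper_width: 0.0568
finger_force: 56.9
clock: 4.02
tool_pos: [0.6373, -0.0551, 0.1342]
ee_rot: [-3.138, -0.001, 1.572]
wrist_force: [0.1, -0.3, -2.4]
gripper_width: 0.0569
finger_force: 56.9
[ 0.63727525 -0.05507587  0.13416357]
hole y -0.008760067502678305 0.010499797053815048 ext -0.029462705404853233 0.030806817488882574
post seen 120 [ 0.6395 -0.052   0.0411] [ 0.647  -0.0483  0.0521]
```

View pics/w3b.png

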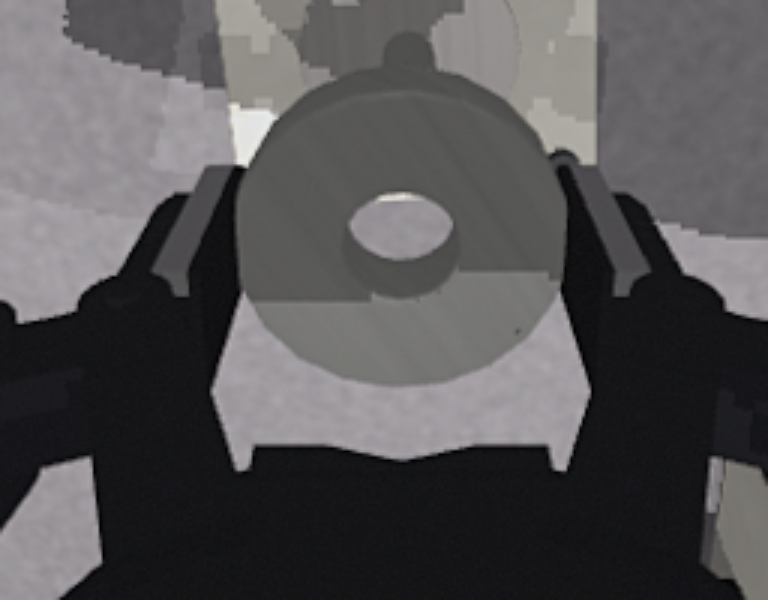

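The wrist view shows the ring level in the pads, its hole at about crop px (402,228), with the post behind its far edge at (408,50). I'll settle and compute ring and post in the same image.

```bash
python3 -m pendant '[[[0,0,2],[0,0,0],1],[[0,0,3],[0,0,0],1],[[0,0,3],[0,0,0],1],[[0,0,3],[0,0,0],1],[[0,0,3],[0,0,0],1]]'
cat >> h.py <<'E'
def ring(s,z0,z1,c,hole=.0175):
    P=cloud(s).reshape(-1,3);m=(np.hypot(P[:,0]-c[0],P[:,1]-c[1])<.045)&(P[:,2]>z0)&(P[:,2]<z1); return P[m]
E
python3 - <<'E'
from h import *
for k in range(3):
    s=snap('wrist','w4'); st=robot.read_state(); print(st['tool_pos'].round(4)); 
    z=st['tool_pos'][2]; Q=ring(s,z-.006,z+.003,(.639,-.057)); h=Q[abs(Q[:,0]-.639)<.003]; y=np.sort(h[:,1]);i=np.diff(y).argmax()
    yc=(y[i]+y[i+1])/2; g=np.sort(Q[abs(Q[:,1]-yc)<.003][:,0]); j=np.diff(g).argmax()
    print('hole',(g[j]+g[j+1])/2,yc,g[j+1]-g[j])
    P=cloud(s).reshape(-1,3);T=P[(np.hypot(P[:,0]-.639,P[:,1]+.057)<.015)&(P[:,2]>.03)&(P[:,2]<.075)];print(len(T),(T[:,0].min()+T[:,0].max())/2,np.ptp(T[:,0]),T[:,1].max())
E
```

```text
clock: 4.48
tool_pos: [0.6394, -0.0567, 0.1054]
ee_rot: [3.141, 0.0, 1.571]
wrist_force: [-0.2, 0.1, -1.8]
gripper_width: 0.057
finger_force: 56.8
[ 0.6397 -0.0569  0.1057]
hole 0.6390722281294031 -0.05582431312474331 0.01892534636688259Traceback (most recent call last):
  File "<stdin>", line 7, in <module>
    return umr_minimum(a, axis, None, out, keepdims, initial, where)
ValueError: zero-size array to reduction operation minimum which has no identity
```

```bash
python3 -m pendant '[[[-0.03,0,1.5],[0,0,0],1],[[-0.03,0,2.5],[0,0,0],1],[[-0.03,0,3.5],[0,0,0],1],[[-0.03,0,4.3],[0,0,0],1],[[-0.03,0,5],[0,0,0],1],[[-0.03,0,5.6],[0,0,0],1],[[-0.03,0,6.1],[0,0,0],1],[[-0.03,0,6.5],[0,0,0],1],[[-0.03,0,6.7],[0,0,0],1],[[-0.03,0,6.7],[0,0,0],1]]'
```

```text
clock: 5.37
tool_pos: [0.6391, -0.0572, 0.0376]
ee_rot: [-3.141, -0.0, 1.571]
wrist_force: [-0.4, 0.1, -3.5]
gripper_width: 0.057
finger_force: 56.9
```

```bash
python3 -m pendant '[[[0,0,0.15],[0,0,0],1],[[0,0,0.15],[0,0,0],1],[[0,0,0.15],[0,0,0],0.15],[[0,0,0.15],[0,0,0],0.15],[[0,0,0.15],[0,0,0],0.15],[[0,0,0.15],[0,0,0],0.15],[[0,0,0.15],[0,0,0],0.15]]'
python3 -m pendant '[[[0,0,-3],[0,0,0],0.15],[[0,0,-7],[0,0,0],0.15],[[0,0,-10],[0,0,0],0.15],[[0,0,-10],[0,0,0],0.15],[[0,0,-10],[0,0,0],0.15]]'
python3 - <<'E'
from h import *
s=snap('wrist','w5'); P=cloud(s).reshape(-1,3); Q=P[(np.hypot(P[:,0]-.639,P[:,1]+.057)<.031)&(np.hypot(P[:,0]-.639,P[:,1]+.057)>.0125)&(P[:,2]>.028)]
A=np.c_[Q[:,:2],np.ones(len(Q))];print('spacer top',((Q.min(0)+Q.max(0))/2).round(4),np.ptp(Q,0).round(3),np.median(Q[:,2]),np.linalg.lstsq(A,Q[:,2],rcond=None)[0].round(3))
print(robot.read_state()['tool_pos'])
cv2.imwrite('pics/w5b.png',s['color'][:,:,::-1])
E
```

```text
clock: 5.95
tool_pos: [0.6396, -0.0573, 0.037]
ee_rot: [3.141, 0.0, 1.571]
wrist_force: [0.0, -0.1, -0.5]
gripper_width: 0.0725
finger_force: 0.0
clock: 6.37
tool_pos: [0.6408, -0.0576, 0.1392]
ee_rot: [3.136, 0.001, 1.571]
wrist_force: [0.1, -0.9, -0.8]
gripper_width: 0.0724
finger_force: 0.0
spacer top [ 0.6392 -0.0569  0.1235] [0.059 0.059 0.191] 0.2040040153800428 [-2.000e-03  4.092e+00  3.490e-01]
[ 0.63939424 -0.05726043  0.1372832 ]
```

```bash
python3 -m pendant '[[[-1,-2.5,0],[0,0,0],0.15],[[-2,-5.5,0],[0,0,0],0.15],[[-3,-9,0],[0,0,0],0.15],[[-4.5,-12.5,0],[0,0,0],0.3],[[-6,-16,0],[0,0,0],0.3],[[-7.2,-19,0],[0,0,0],0.3],[[-7.64,-20.57,0],[0,0,0],0.3],[[-7.64,-20.57,0],[0,0,0],0.3],[[-7.64,-20.57,0],[0,0,0],0.3],[[-7.64,-20.57,0],[0,0,0],0.3]]'
python3 - <<'E'
from h import *
s=load('w5'); P=cloud(s).reshape(-1,3)
def f(P,c,z0,z1,r0,r1): r=np.hypot(P[:,0]-c[0],P[:,1]-c[1]); return P[(r<r1)&(r>r0)&(P[:,2]>z0)&(P[:,2]<z1)]
Q=f(P,(.639,-.057),.03,.04,.0125,.033);A=np.c_[Q[:,:2],np.ones(len(Q))];print('spacer top',((Q.min(0)+Q.max(0))/2).round(4),np.ptp(Q,0).round(3),np.median(Q[:,2]),np.linalg.lstsq(A,Q[:,2],rcond=None)[0].round(3))
s=snap('wrist','w6');P=cloud(s).reshape(-1,3);Q=f(P,(.4335,-.1337),.018,.027,0,.026);print('collar',((Q.min(0)+Q.max(0))/2).round(4),np.ptp(Q,0).round(3),np.median(Q[:,2]),len(Q));print(robot.read_state()['tool_pos'])
E
```

```text
clock: 7.25
tool_pos: [0.4344, -0.1338, 0.136]
ee_rot: [3.141, -0.0, 1.571]
wrist_force: [0.6, -0.8, 0.2]
gripper_width: 0.0598
finger_force: 0.0
spacer top [ 0.6392 -0.0569  0.0332] [0.059 0.059 0.006] 0.034142758215044436 [ 0.    -0.006  0.034]
collar [ 0.433  -0.1339  0.0211] [0.039 0.039 0.006] 0.022056341813576213 1080
[ 0.43479338 -0.1337812   0.13610638]
```

```bash
python3 -m pendant '[[[0,-0.03,3],[0,0,0],0.3],[[0,-0.03,6],[0,0,0],0.3],[[0,-0.03,8.5],[0,0,0],0.3],[[0,-0.03,10.5],[0,0,0],0.3],[[0,-0.03,11.4],[0,0,0],0.3],[[0,-0.03,11.4],[0,0,0],0.3],[[0,-0.03,11.4],[0,0,0],0.3]]'
python3 -m pendant '[[[0,0,0],[0,0,0],1],[[0,0,0],[0,0,0],1],[[0,0,0],[0,0,0],1],[[0,0,0],[0,0,0],1],[[0,0,0],[0,0,0],1],[[0,0,0],[0,0,0],1],[[0,0,0],[0,0,0],1],[[0,0,0],[0,0,0],1]]' 50
```

```text
clock: 7.88
tool_pos: [0.4339, -0.1334, 0.0222]
ee_rot: [-3.141, -0.0, 1.572]
wrist_force: [0.0, 0.2, -0.1]
gripper_width: 0.0601
finger_force: 0.0
clock: 8.55
tool_pos: [0.4341, -0.1339, 0.0239]
ee_rot: [3.139, 0.001, 1.571]
wrist_force: [0.2, 1.5, 7.6]
gripper_width: 0.0382
finger_force: 50.4
```

```bash
python3 -m pendant '[[[0,0,-3],[0,0,0],1],[[0,0,-6],[0,0,0],1],[[0,0,-10],[0,0,0],1],[[0,0,-12],[0,0,0],1],[[0,0,-12],[0,0,0],1],[[0,0,-12],[0,0,0],1]]'
python3 -m pendant '[[[1,2.5,0],[0,0,0],1],[[2,5.5,0],[0,0,0],1],[[3,9,0],[0,0,0],1],[[4.5,12.5,0],[0,0,0],1],[[6,16,0],[0,0,0],1],[[7.2,19,0],[0,0,0],1],[[7.64,20.6,0],[0,0,0],1],[[7.64,20.6,1],[0,0,0],1],[[7.64,20.6,3],[0,0,0],1],[[7.64,20.6,3],[0,0,0],1]]'
python3 -m pendant '[[[0,0,0],[0,0,0],1],[[0,0,0],[0,0,0],1]]'
python3 - <<'E'
from h import *
s=snap('wrist','w7');st=robot.read_state();print(st['tool_pos'].round(4));P=cloud(s).reshape(-1,3)
Q=P[(np.hypot(P[:,0]-.6395,P[:,1]+.057)<.024)&(abs(P[:,2]-.110)<.006)&(abs(P[:,0]-.6395)<.0175)]
z0=np.median(Q[:,2]);Q=Q[abs(Q[:,2]-z0)<.003]
print(z0,len(Q),Q.min(0),Q.max(0),np.linalg.lstsq(np.c_[Q[:,:2],np.ones(len(Q))],Q[:,2],rcond=None)[0].round(3))
y=np.sort(Q[abs(Q[:,0]-.6395)<.003][:,1]);i=np.diff(y).argmax();yc=(y[i]+y[i+1])/2;x=np.sort(Q[abs(Q[:,1]-yc)<.003][:,0]);j=np.diff(x).argmax();print('hole y',y[i],y[i+1],yc,'x',x[j],x[j+1],(x[j]+x[j+1])/2)
cv2.imwrite('pics/w7b.png',cv2.resize(s['color'][184:,128:384],(768,600))[:,:,::-1])
E
```

```text
clock: 9.05
tool_pos: [0.4338, -0.134, 0.1439]
ee_rot: [3.138, 0.002, 1.571]
wrist_force: [0.0, -0.1, -2.3]
gripper_width: 0.0381
finger_force: 51.2
clock: 9.88
tool_pos: [0.6345, -0.0563, 0.1065]
ee_rot: [-3.129, -0.003, 1.571]
wrist_force: [-1.5, -0.3, -1.7]
gripper_width: 0.0383
finger_force: 51.2
clock: 10.05
tool_pos: [0.6379, -0.0575, 0.1115]
ee_rot: [-3.139, -0.001, 1.57]
wrist_force: [-0.3, -0.4, -1.6]
gripper_width: 0.0385
finger_force: 51.2
[ 0.6387 -0.0577  0.1124]
0.10939973937499234 2933 [ 0.62200144 -0.07694759  0.10643493] [ 0.65696731 -0.03694992  0.11235705] [-0.004 -0.005  0.112]
hole y -0.0653200023282438 -0.04815832757519282 -0.05673916495171831 x 0.6281644653426418 0.6474776727955011 0.6378210690690714
```

View pics/w7b.png

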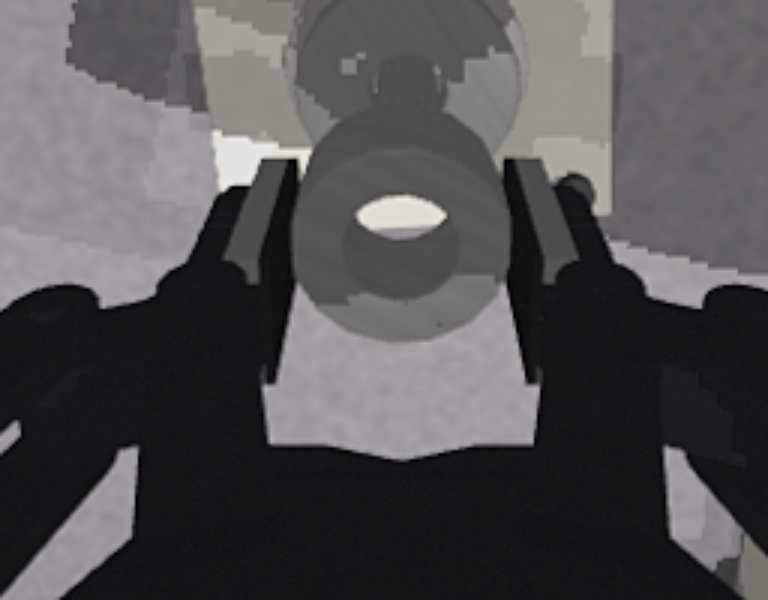

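The picture shows the spacer flat on the seat, with the post at about (410,80). The collar is level in the pads, its hole at about (402,240). Lowering now.

```bash
python3 -m pendant '[[[0,0,0],[0,0,0],1],[[0,0.03,1],[0,0,0],1],[[0,0.03,2],[0,0,0],1],[[0,0.03,3],[0,0,0],1],[[0,0.03,3.8],[0,0,0],1],[[0,0.03,4.4],[0,0,0],1],[[0,0.03,4.9],[0,0,0],1],[[0,0.03,5.2],[0,0,0],1],[[0,0.03,5.3],[0,0,0],1],[[0,0.03,5.3],[0,0,0],1]]'
```

```text
clock: 10.93
tool_pos: [0.6396, -0.0572, 0.0593]
ee_rot: [-3.141, -0.0, 1.571]
wrist_force: [-0.7, -0.0, -1.3]
gripper_width: 0.0383
finger_force: 51.2
```

```bash
python3 -m pendant '[[[0,0,0.15],[0,0,0],1],[[0,0,0.15],[0,0,0],1],[[0,0,0.15],[0,0,0],0.3],[[0,0,0.15],[0,0,0],0.3],[[0,0,0.15],[0,0,0],0.3],[[0,0,0.15],[0,0,0],0.3],[[0,0,0.15],[0,0,0],0.3]]'
python3 -m pendant '[[[0,0,-3],[0,0,0],0.3],[[0,0,-6],[0,0,0],0.3],[[0,0,-9],[0,0,0],0.3],[[0,0,-12],[0,0,0],0.3],[[0,0,-14],[0,0,0],0.3],[[0,0,-14],[0,0,0],0.3],[[0,0,-14],[0,0,0],0.3],[[0,0,-14],[0,0,0],0.3]]'
python3 - <<'E'
from h import *
s=snap('wrist','w8'); print(robot.read_state()['tool_pos']); P=cloud(s).reshape(-1,3); r=np.hypot(P[:,0]-.6392,P[:,1]+.057)
Q=P[(r<.022)&(r>.0105)&(P[:,2]>.05)&(P[:,2]<.065)];print('collar',((Q.min(0)+Q.max(0))/2).round(4),np.ptp(Q,0).round(3),np.median(Q[:,2]),np.linalg.lstsq(np.c_[Q[:,:2],np.ones(len(Q))],Q[:,2],rcond=None)[0].round(3))
Q=P[(r<.033)&(r>.023)&(P[:,2]>.03)&(P[:,2]<.04)];print('spacer',((Q.min(0)+Q.max(0))/2).round(4),np.ptp(Q,0).round(3),np.median(Q[:,2]))
for nm,c,z0,z1 in(('brk',(.601,.098),.1025,.109),('stop',(.657,.1),.058,.066)):
    Q=P[(np.hypot(P[:,0]-c[0],P[:,1]-c[1])<.06)&(abs(P[:,0]-c[0])<.015)&(P[:,2]>z0)&(P[:,2]<z1)];print(nm,len(Q),cv2.minAreaRect(Q[:,:2].astype(np.float32)))
Q=P[(abs(P[:,0]-.629)<.013)&(abs(P[:,1]-.098)<.02)&(P[:,2]>.06)&(P[:,2]<.1)];print('bolt',Q.min(0).round(4),Q.max(0).round(4),len(Q))
E
```

```text
clock: 11.52
tool_pos: [0.6398, -0.0573, 0.0583]
ee_rot: [3.141, 0.0, 1.571]
wrist_force: [0.6, 0.2, 0.1]
gripper_width: 0.0596
finger_force: 0.0
clock: 12.18
tool_pos: [0.6388, -0.0571, 0.1972]
ee_rot: [-3.14, -0.0, 1.571]
wrist_force: [-0.0, -0.1, -0.9]
gripper_width: 0.0596
finger_force: 0.0
[ 0.63843901 -0.05700414  0.1965139 ]
collar [ 0.6397 -0.057   0.0542] [0.04  0.039 0.008] 0.056029877669015626 [ 0.001 -0.019  0.054]
spacer [ 0.6391 -0.0572  0.0329] [0.059 0.059 0.006] 0.034054594009709234
brk 791 ((0.6025271415710449, 0.0721365213394165), (0.008265144191682339, 0.04182129353284836), 4.158472537994385)
stop 699 ((0.6579941511154175, 0.08104883134365082), (0.008127065375447273, 0.052376165986061096), 3.78393292427063)
bolt [0.6161 0.0851 0.0755] [0.6382 0.1006 0.0879] 642
```

The collar reads home (top at 56 mm, on the axis). Next, move above the bolt while turning so the tool x axis lies along the foot's x.

```bash
python3 -m pendant '[[[1,0,0],[0,0,7],0.4],[[2,0,0],[0,0,14],0.4],[[3.5,-0.2,0.2],[0,0,21],0.4],[[5,-0.3,0.4],[0,0,28],0.4],[[6.5,-0.4,0.6],[0,0,35],0.4],[[8,-0.5,0.8],[0,0,42],0.4],[[9.5,-0.6,1],[0,0,49],0.4],[[10.7,-0.7,1],[0,0,56],0.4],[[11.44,-0.81,1],[0,0,63],0.4],[[11.44,-0.81,1],[0,0,70],0.4]]' 50
python3 -m pendant '[[[0,0,0],[0,0,7],0.4],[[0,0,0],[0,0,14],0.4],[[0,0,0],[0,0,16.2],0.4],[[0,0,0],[0,0,16.2],0.4],[[0,0,0],[0,0,16.2],0.4]]'
python3 -m pendant '[[[0,0,0],[5,0,0],0.4],[[0,0,0],[10,0,0],0.4],[[0,0,0],[15,0,0],0.4],[[0,0,0],[20,0,0],0.4],[[0,0,0],[20,0,0],0.4],[[0,0,0],[20,0,0],0.4],[[0,0,0],[20,0,0],0.4]]'
cat > b.py <<'E'
from h import *
def go(name,target=None):
    s=snap('wrist',name); st=robot.read_state(); tp=st['tool_pos'];Rt=R.from_euler('xyz',st['ee_rot']).as_matrix()
    yaw=.0665;F=R.from_euler('z',yaw).as_matrix();B=np.array([.6288,.098,.075])
    print('tcp foot rel bolt mm',((tp-B)@F*1e3).round(1),'bolt in tool mm',(Rt.T@(B-tp)*1e3).round(1),'rot err',R.from_matrix(F.T@Rt).as_euler('xyz',degrees=True).round(1),'w',st['gripper_width'],'F',st['finger_force'],st['wrist_force'].round(1))
    P=(cloud(s).reshape(-1,3)-B)@F
    Q=P[(abs(P[:,0])<.02)&(abs(P[:,1])<.018)&(P[:,2]>-.012)&(P[:,2]<.018)]
    if len(Q)>20: print('bolt head foot-rel',Q.min(0).round(4),Q.max(0).round(4),len(Q))
    cv2.imwrite('pics/'+name+'b.png',cv2.resize(s['color'],(640,480))[:,:,::-1]); return s
E
python3 -c "
from b import *
go('w9')"
```

```text
clock: 13.07
tool_pos: [0.6298, 0.0591, 0.1857]
ee_rot: [-3.139, 0.004, 0.345]
wrist_force: [-0.1, 0.2, 0.1]
gripper_width: 0.0512
finger_force: 0.0
clock: 13.48
tool_pos: [0.6306, 0.0572, 0.1864]
ee_rot: [-3.141, 0.003, 0.068]
wrist_force: [-0.1, 0.3, 0.7]
gripper_width: 0.0512
finger_force: 0.0
clock: 14.07
tool_pos: [0.6312, 0.0573, 0.1876]
ee_rot: [-2.794, 0.001, 0.067]
wrist_force: [0.0, -0.0, -0.2]
gripper_width: 0.0513
finger_force: 0.0
tcp foot rel bolt mm [ -0.3 -40.2 112.9] bolt in tool mm [  0.4   0.7 119.8] rot err [-1.601e+02  0.000e+00  1.000e-01] w 0.0510654799859593 F 0.0 [ 0.3  0.  -0.3]
bolt head foot-rel [-0.0198 -0.0124 -0.0099] [0.0089 0.0112 0.0137] 644
```

View pics/w9b.png

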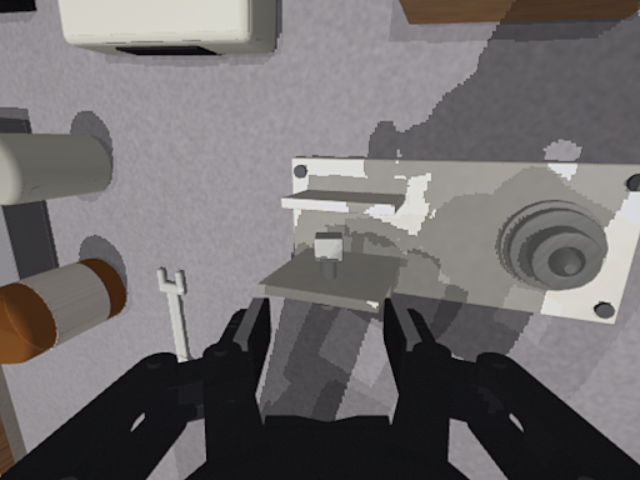

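The wrist view shows the bolt head at (328,246), centred between the fingers and square to them. The rings are stacked on the post at (565,250). Descending along the lean.

```bash
python3 -m pendant '[[[0,0,2.5],[0,0,0],0.4],[[0,0,5],[0,0,0],0.4],[[0,0,7],[0,0,0],0.4],[[0,0,8.5],[0,0,0],0.4],[[0,0,9.7],[0,0,0],0.4],[[0,0,10.5],[0,0,0],0.4],[[0,0,11],[0,0,0],0.4],[[0,0,11.3],[0,0,0],0.4],[[0,0,11.3],[0,0,0],0.4],[[0,0,11.3],[0,0,0],0.4]]'
python3 -c "
from b import *
go('w10')"
```

```text
clock: 14.95
tool_pos: [0.6294, 0.0955, 0.0824]
ee_rot: [-2.793, -0.001, 0.066]
wrist_force: [0.9, 0.4, 0.7]
gripper_width: 0.0513
finger_force: 0.0
tcp foot rel bolt mm [ 0.6 -2.7  7.6] bolt in tool mm [-0.6  0.1  8. ] rot err [-1.6e+02 -1.0e-01 -0.0e+00] w 0.051367171070712946 F 0.0 [0.5 0.4 0.7]
bolt head foot-rel [-0.02   -0.0123 -0.0114] [0.0095 0.0126 0.0135] 2059
```

View pics/w10b.png

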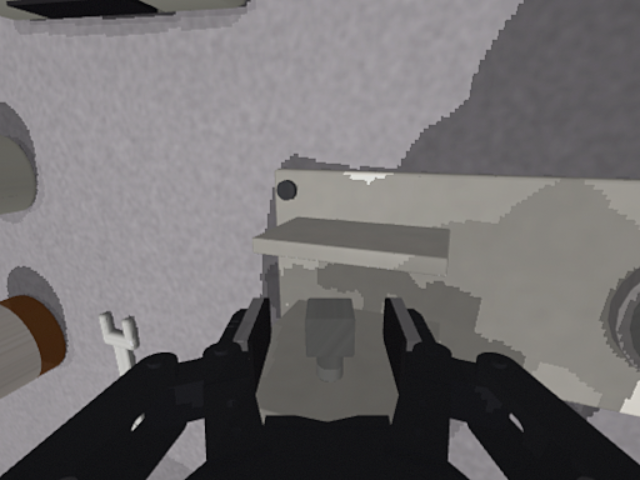

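The head at (330,325) sits squarely between the pads at (262,340) and (398,340). I'll grip it and check.

```bash
python3 -m pendant '[[[0,0,0],[0,0,0],1],[[0,0,0],[0,0,0],1],[[0,0,0],[0,0,0],1],[[0,0,0],[0,0,0],1],[[0,0,0],[0,0,0],1],[[0,0,0],[0,0,0],1],[[0,0,0],[0,0,0],1],[[0,0,0],[0,0,0],1]]' 60
python3 -c "
from b import *
go('w11')"
```

```text
clock: 15.67
tool_pos: [0.6294, 0.0944, 0.0823]
ee_rot: [-2.794, -0.001, 0.066]
wrist_force: [-0.5, -5.4, 4.3]
gripper_width: 0.0187
finger_force: 59.5
tcp foot rel bolt mm [ 0.3 -3.6  7.3] bolt in tool mm [-0.3 -0.9  8.1] rot err [-1.601e+02 -1.000e-01 -0.000e+00] w 0.018527189726786582 F 59.51354205608368 [-1.2 -5.8  2.9]
bolt head foot-rel [-0.02   -0.018  -0.0118] [0.0118 0.018  0.018 ] 2807
```

```bash
python3 -m pendant '[[[0,-0.05,0],[-4,0,0],1],[[0,-0.11,0.01],[-8,0,0],1],[[0,-0.16,0.02],[-12,0,0],1],[[0,-0.21,0.03],[-16,0,0],1],[[0,-0.26,0.04],[-20,0,0],1],[[0,-0.26,0.04],[-20,0,0],1],[[0,-0.26,0.04],[-20,0,0],1],[[0,-0.26,0.04],[-20,0,0],1],[[0,-0.26,0.04],[-20,0,0],1]]' 60
python3 -c "
from b import *
go('w12')
a=snap('scene','t12');u,v=map(int,proj(a,(.63,.05,.06)));a=cv2.resize(a['color'][v-50:v+50,u-50:u+50],(400,400))
w=load('w12')['color'][184:384,156:356];cv2.imwrite('pics/f.png',np.hstack([a,cv2.resize(w,(400,400))])[:,:,::-1])"
```

```text
clock: 16.47
tool_pos: [0.6292, 0.097, 0.0828]
ee_rot: [3.14, -0.001, 0.067]
wrist_force: [-0.3, -5.4, 2.6]
gripper_width: 0.0187
finger_force: 61.0
tcp foot rel bolt mm [ 0.3 -1.   7.8] bolt in tool mm [-0.3 -1.   7.8] rot err [179.9  -0.    0. ] w 0.01820995608367879 F 60.95970869064331 [ 0.5 -5.6  2.2]
bolt head foot-rel [-0.02  -0.018 -0.01 ] [0.0119 0.018  0.018 ] 2769
```

View pics/f.png

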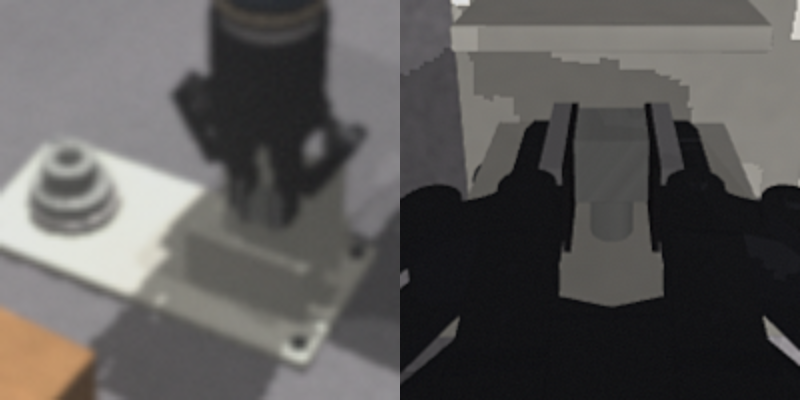

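The scene half shows spacer and collar stacked on the post. In the wrist half, the head at (612,150) is flush between the upright pads, with the end face square. One numeric check of the top flat's slope before handing in.

```bash
python3 -c "
from b import *
F=R.from_euler('z',.0665).as_matrix();P=(cloud(load('w12')).reshape(-1,3)-np.array([.6288,.098,.075]))@F
Q=P[(abs(P[:,0])<.007)&(abs(P[:,1]+.001)<.007)&(P[:,2]>.005)&(P[:,2]<.015)]
print(len(Q),np.linalg.lstsq(np.c_[Q[:,:2],np.ones(len(Q))],Q[:,2],rcond=None)[0].round(3))
P=cloud(load('w9')).reshape(-1,3);r=np.hypot(P[:,0]-.6392,P[:,1]+.057)
Q=P[(r<.022)&(r>.0105)&(P[:,2]>.05)&(P[:,2]<.065)];print(((Q.min(0)+Q.max(0))/2)[:2],np.median(Q[:,2]))
s=robot.read_state();print(s['finger_force'],s['clock'],abs(s['qvel']).max())"
```

```text
675 [-0.     0.006  0.01 ]
[ 0.63976187 -0.05726573] 0.05586278960629927
60.95880389213562 16.5667 0.0019149057957321147
```

The top flat is level (slope 0.006), the grip is 61 N, the arm is still and the rings are home.

```bash
python3 -c "
from workcell import robot
print(robot.sign_off())"
```

```text
the job is handed in; nothing more can be done
None
```

The job is handed in: before sign-off I measured both rings home on the post and let go, and the bolt head square and held still in a 61 N grip; sign-off gave no verdict.

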